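# Open the board test jig and hold its lid up

### The job

The board in the test jig has to come out. First ease the pressure off it: turn the bar knob on the lid anticlockwise, seen from above, until it clicks over into its released position. Then take the spring latch by its upright post, pull it sideways out of its keeper, lift the lid with it to about 30 degrees open, and finish like that, holding the lid still at that height in the fingers (it has no stay and drops if let go), without disturbing the things lying around the jig.

Things in the scene. Friction and masses are not known exactly. Their poses are not given: they have to be found in the camera images.
- jig: the test jig, screwed down: black box 200 x 164 mm with a 208 x 170 mm aluminium deck 56 mm up and a hinged lid over it. Origin at the centre of its underside on the bench, z up, x from the latch side to the hinge side, y along the hinge. The steel keeper, 34 x 12 mm, 113 mm tall, stands on its -y side at x -84, y -90 mm
- hinge (a point): point on the lid's hinge axis, at x 88, y 0, z 79 mm of the jig; the hinge axis runs along the jig's y
- lid_swing (a joint): lid angle in rad: 0 shut, grows as the latch edge rises, stop at 1.25. No stay: 0.6 to 1 kg in all, centre of mass about 100 mm from the hinge axis, drops when let go (at 0.15 a bolt that has sprung home lands on top of the keeper). While the bolt is in the keeper it cannot open
- lid: the lid plate with all that it carries (knob, latch): aluminium frame 180 x 150 x 10 mm with clear panes, its top 84 mm above the bench when shut. Origin on the hinge axis; when shut its axes are those of the jig, and the plate reaches from x -188 to x -8 mm
- knob_grip (a point): grip point of the black bar knob in the middle of the lid (x 5, y 0, z 122 mm of the jig when shut), on the knob's axis, 8 mm below the top of its bar. Bar 14 mm thick, 42 mm long, 30 mm tall, on a round skirt 41 mm across whose top is 22 mm below this point. Its y axis runs along the bar, its x axis across it (x is the jig's x when knob is 0)
- knob (a joint): knob angle in rad, 0 (bar along the jig's y) to the stop at 1.1, grows anticlockwise seen from above; it starts pressed, somewhere between 0 and 0.25. A sprung ball detent resists between about 0.45 and 0.65 (some 0.15 N m) and then snaps it on to about 0.83 or more; which is the released position
- latch_grip (a point): grip point of the latch's upright post (x -84, y -10, z 130 mm of the jig when shut): a black round post 16 mm in diameter on the lid's front rail, its top 11 mm above this point, its foot 28 mm below. It stands on a 10 mm round bolt along the jig's y; bolt guides (15 mm from the post to -y) and spring barrel (38 mm to +y) reach up to 26 mm below this point. It rides with the lid
- latch (a joint): how far the bolt is pulled, in m, 0 (home in the keeper) to the stop at 0.018, grows towards the jig's +y. A spring pushes it home with 4 N at 0 and 10 N at the stop. The bolt's end is clear of the keeper from 0.012. Once the lid is more than 0.2 rad open the bolt is above the keeper and need not be held out any more
- spool: grey solder spool standing upright, 60 mm across, 45 mm tall; bystander beside the keeper side of the jig; origin at the centre of its underside
- tweezers: steel tweezers lying flat, 125 mm long, 9 mm tall; bystander on the jig's +y side; origin under the middle
- driver: small screwdriver lying flat, 150 mm long; bystander on the jig's +y side beyond the tweezers; origin under the middle
- phone: black phone lying flat, 148 x 71 x 8 mm; bystander beyond the hinge; origin under the middle
- tray: white small-parts tray, 90 x 60 x 22 mm; bystander in front of the latch side; origin under the middle
- jar: white paste jar, 52 mm across, 50 mm tall; bystander out at one side; origin under the middle
- cup: grey plastic cup, 72 mm across, 95 mm tall; bystander out at one side; origin under the middle

How it is judged:
By the outcome, as a careful person would: the job done as asked, in the order asked, and still so for the second after the job is handed in, while the arm keeps its last pose, push and grip.
It also fails if it takes over 48 s, if anything falls off the work surface, if the arm or the gripper's body presses on something with over 40 N, if the wrist force passes 120 N, or if a joint passes its speed limit or range.

### The arm

A 6-joint arm with a two-finger parallel gripper is mounted at the origin on the work surface. World frame = base frame: x ahead of the robot, y to its left, z up, the work surface at z = 0. Lengths are in m, angles in rad, forces in N, time in s.
With the tool pointing down it reaches from about 0.225 to 0.875 m from the base axis. Payload 3.4 kg.
Tool frame: the origin (TCP) lies midway between the tips of the shut fingers; the grasp point (between the pads) lies 19 mm behind it (env.tcp_to_grasp is the distance from the TCP to the grasp point, in m); z points along the fingers, y is the line along which they close (so a half turn about z gives the same grasp; the last joint's range is limited). The gripper opens to 85 mm and grips with 20 to 120 N. Pads are 22 mm wide; open, the fingers measure 114 mm over their backs; the gripper's body (76 mm by 85 mm) begins 54 mm behind the grasp point. The pads swing forward as they close: fully open they stand 13 mm farther back than shut.
Start: joints at [1.047, 0.276, 1.505, -0, 1.361, -0.121], TCP at [0.225, 0.529, 0.231] pointing down, gripper open.
Joint ranges: [-2.89, 2.89], [-0.75, 2.08], [0.22, 2.7], [-1.18, 4.32], [0.11, 2.71], [-2.7, 2.7]. Speed limits (rad/s): [2.57, 2.57, 3.14, 3.14, 3.14, 3.14].

### API

Orientations are given as a unit quaternion [w, x, y, z].
In Python, from bench import env gives the robot as it stands. The module is installed in compiled form; this text tells all that it offers.
- The arm moves only by the tool apply_moves, never from a script. Its arguments are lists of equal length, an entry for each row: "travel": the shift along the tool's x, y, z in mm, a list of three; "spin": the turn about the tool's z in rad. A call has 1 to 20 rows; each row shifts and turns the commanded pose from where the row before left it, along the tool's axes as they then stand; what a row does not reach is not made up. A row lasts 1/10 s, in which the tool goes at most 50 mm and 8.59 degrees, less where a joint would pass 70% of its speed; a pose out of reach is approached as far as the arm can. A call is refused whole if a number of a shift passes 50 or a number of a turn 0.15, either way. A call with a gripper value outside its range is refused whole. "jaw" is the opening, from 0 (shut) to 1 (fully open), set as the call begins (left out, the last holds). The fingers move at their own pace and stop on an object; "grip_force" is the grip in N (left out, the last holds). Time passes only in rows, so rows that do not move let the fingers close. It gives the time, the measured TCP pose, the force, the opening and the grip force at its end, in the units of the state.
- env.get_state(): the state, without advancing time (a new reading comes with each control period).
- env.camera(name): name is "scene" or "top" or "wrist"; returns a dict with "img" (384x512x3 uint8, red, green, blue), "K" (3x3 intrinsics, pixels), "rvec" (rotation vector, rad) and "tvec" (3), from world to camera coordinates, as OpenCV has them. Camera axes: x right, y down, z forward; pixel columns grow to the right and rows downward; lengths in m; the calibration is good to about 2 mm. A picture is of the moment at which its call begins. There is no depth.
- env.hand_in(): hands the job in; it is judged then, once.
The state is a dict: "clock": time; "joint_pos": joint angles; "joint_vel": joint speeds; "effort": joint torques, N m; "eef_pos": TCP position; "ee_rot": TCP orientation; "wrist_force": force on the tool from outside, world axes, zero at the start; "moment": the same for the moment, N m; "width": finger opening in m; "grip_force": force on a finger pad.
Only numpy, scipy, OpenCV 4.12 (cv2) and the standard library are available. Lean on these libraries where they do the work, as an engineer would, in place of code of your own. Each camera call takes 0.05 s, during which the arm holds its last target. There are 200 camera calls.

## Working session

There is one attempt and no reset: what is moved stays moved. The work goes in short steps, Python scripts to look and compute and a tool call to move; the robot and the scene stay as the last step left them, time stands still between calls to the robot, and variables do not carry over. Pictures are saved under pics/ and viewed, at most 10 in all, crops included, and the job is handed in when it is done.

Besides the shell and the picture viewer there is one more tool, called after ">>>" in YAML: its name, and indented under it one key for each argument. apply_moves: Moves the arm, as the interface text tells. Its arguments: {"type":"object","properties":{"travel":{"type":"array"},"spin":{"type":"array"},"jaw":{"type":"number"},"grip_force":{"type":"number"}},"required":["travel","spin"]}

```bash
mkdir -p pics; python3 - <<'E'
from bench import env
import cv2,pickle
s=env.get_state();print(s)
d={n:env.camera(n) for n in("scene","top")}
pickle.dump(d,open("c0.pkl","wb"))
for n in d: cv2.imwrite(f"pics/{n}0.png",cv2.resize(d[n]["img"][:,:,::-1],(768,576),interpolation=cv2.INTER_CUBIC)); print(d[n]["K"],d[n]["rvec"],d[n]["tvec"])
E
```

```text
{'clock': 0.0, 'joint_pos': array([ 1.04697156e+00,  2.76606956e-01,  1.50616300e+00,  3.85116467e-05,
        1.36071814e+00, -1.20988500e-01]), 'joint_vel': array([ 6.70552681e-04,  1.05703961e-03, -8.11115216e-05,  8.49177558e-04,
        1.45391354e-04,  1.01816236e-03]), 'effort': array([ 1.84158052e-03, -4.16775584e+01, -2.45805556e+01, -4.12505358e-05,
        1.10430308e-02, -1.66615376e-05]), 'eef_pos': array([0.22512694, 0.52850101, 0.23042101]), 'ee_rot': array([-3.18145129e-04,  2.00062857e-01,  9.79782606e-01, -8.92927693e-04]), 'wrist_force': array([ 0.18176214,  1.0102634 , -0.37183009]), 'moment': array([-0.0517913 ,  0.03161652,  0.01145212]), 'grip_force': 0.0, 'width': 0.08528836470984814}
[[441.40321241   0.         252.73288054]
 [  0.         441.40321241 182.43611517]
 [  0.           0.           1.        ]] [ 1.16420812  2.47937269 -0.81746058] [ 0.35588792 -0.29709491  1.67772643]
[[466.63347616   0.         260.38267936]
 [  0.         466.63347616 186.53799572]
 [  0.           0.           1.        ]] [ 2.12730236 -2.15295702  0.15917533] [-0.00633057  0.60374275  1.47863427]
```

View pics/top0.png

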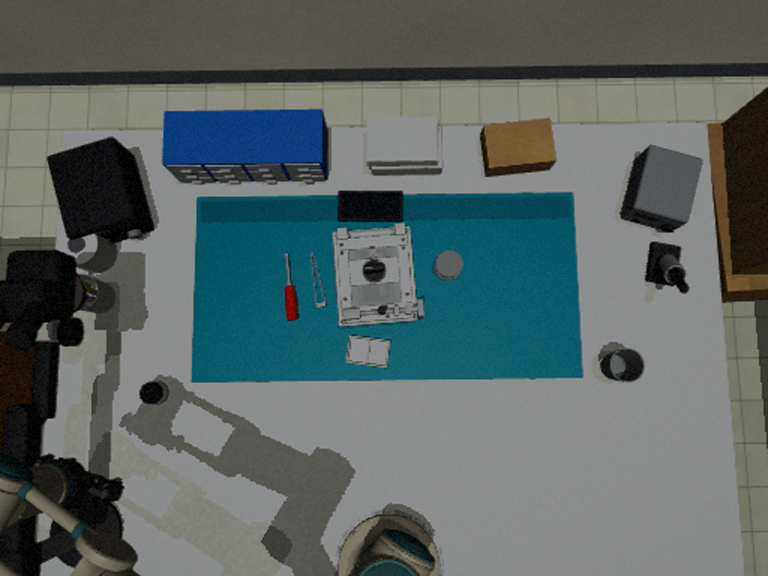

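View pics/scene0.png

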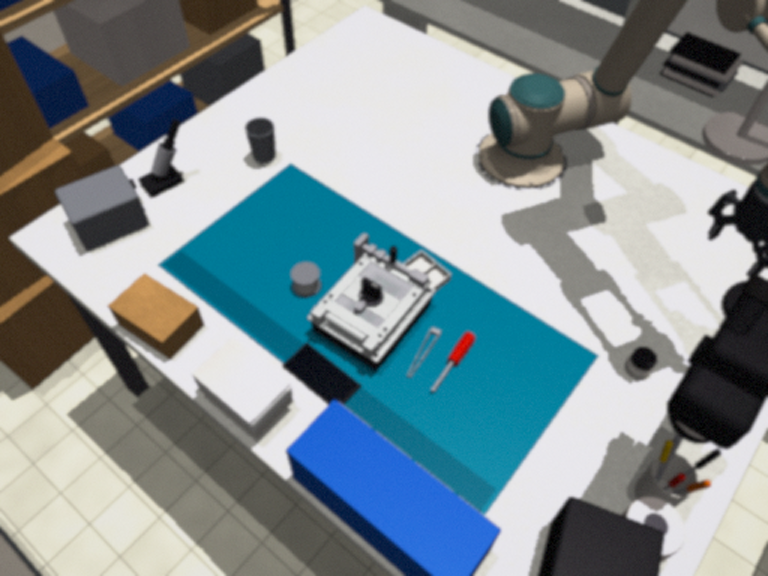

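The top view shows the jig at about (375,277) of the 768-px picture, with the knob at (373,269), the post at (383,310) and the keeper at (420,308). The spool is at (448,264), and the tray is in front of the jig at (368,351). Next I'll make a rough estimate and zoom in.

```bash
cat > h.py <<'E'
import numpy as np,cv2
from scipy.spatial.transform import Rotation as R
def ray(c,u,v):
    Rm=cv2.Rodrigues(np.array(c["rvec"]))[0];o=-Rm.T@np.array(c["tvec"]).ravel()
    return o,Rm.T@np.linalg.inv(c["K"])@np.array([u,v,1.])
def onz(c,u,v,z):
    o,d=ray(c,u,v);return o+d*(z-o[2])/d[2]
def proj(c,P): return cv2.projectPoints(np.array(P,float).reshape(-1,3),np.array(c["rvec"]),np.array(c["tvec"]),c["K"],None)[0].reshape(-1,2)
def two(c1,p1,c2,p2):
    o1,d1=ray(c1,*p1);o2,d2=ray(c2,*p2)
    t=np.linalg.lstsq(np.c_[d1,-d2],o2-o1,rcond=None)[0];a=o1+d1*t[0];b=o2+d2*t[1];return (a+b)/2,np.linalg.norm(a-b)
def toolpose(s): q=s["ee_rot"];return np.array(s["eef_pos"]),R.from_quat([q[1],q[2],q[3],q[0]])
E
python3 - <<'E'
import pickle,cv2,numpy as np
from h import *
d=pickle.load(open("c0.pkl","rb"))
t=d["top"];s=d["scene"]
a=cv2.resize(t["img"][130:260,200:330,::-1],(520,520),interpolation=cv2.INTER_CUBIC)
cv2.imwrite("pics/crop0.png",a)
print("knob",onz(t,373/1.5,269/1.5,.125),"post",onz(t,383/1.5,310/1.5,.13),"keeper",onz(t,420/1.5,308/1.5,.113))
E
```

```text
knob [0.61456953 0.02228332 0.125     ] post [0.5284887  0.00236425 0.13      ] keeper [ 0.53358736 -0.07396145  0.113     ]
```

View pics/crop0.png

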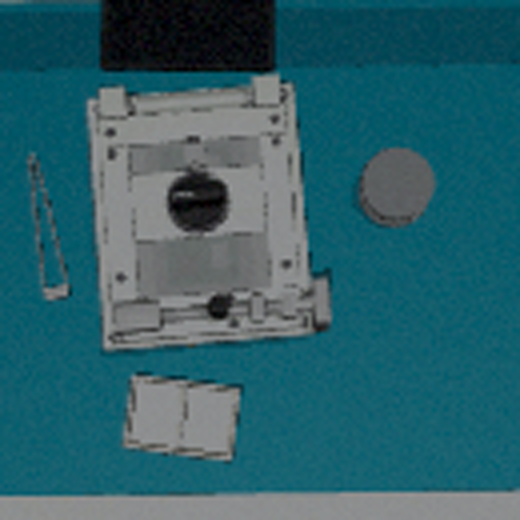

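The crop shows the jig turned slightly anticlockwise. The bar knob is at (197,202) with its bar near horizontal in the image, the post at (219,307) and the keeper at (321,300). I'll move above the jig to look with the wrist camera.

>>> apply_moves:
  travel:
    - [-33, -20.5, -10]
    - [-33, -20.5, -10]
    - [-33, -20.5, -10]
    - [-33, -20.5, -10]
    - [-33, -20.5, -10]
    - [-33, -20.5, -10]
    - [-33, -20.5, -10]
    - [-33, -20.5, -10]
    - [-33, -20.5, -10]
    - [-33, -20.5, -10]
    - [-33, -20.5, -10]
    - [-33, -20.5, -10]
    - [-33, -20.5, -10]
    - [-33, -20.5, -10]
    - [-33, -20.5, -10]
    - [-33, -20.5, -10]
    - [0, 0, 0]
    - [0, 0, 0]
  spin: [0, 0, 0, 0, 0, 0, 0, 0, 0, 0, 0, 0, 0, 0, 0, 0, 0, 0]

```text
clock: 1.9
eef_pos: [0.5827, 0.0196, 0.3904]
ee_rot: [-0.001, 0.201, 0.98, 0.0]
wrist_force: [-0.6, 0.6, -0.3]
width: 0.0854
grip_force: 0.0
```

>>> apply_moves:
  travel:
    - [0, 0, 0]
    - [0, 0, 0]
    - [0, 0, 0]
    - [0, 0, 0]
    - [0, 0, 0]
    - [0, 0, 0]
    - [0, 0, 0]
    - [0, 0, 0]
    - [0, 0, 0]
  spin: [0.14, 0.14, 0.14, 0.14, 0.14, 0.14, 0.14, 0, 0]

```text
clock: 2.8
eef_pos: [0.5818, 0.0213, 0.3912]
ee_rot: [-0.0, 0.636, 0.772, -0.0]
wrist_force: [0.0, 0.1, 0.2]
width: 0.0857
grip_force: 0.0
```

```bash
python3 - <<'E'
from bench import env
import cv2,pickle
from h import *
s=env.get_state();print(s["clock"],s["eef_pos"],s["joint_pos"]);print(toolpose(s)[1].as_matrix().round(3))
w=env.camera("wrist");pickle.dump((s,w),open("w1.pkl","wb"))
cv2.imwrite("pics/w1.png",cv2.resize(w["img"][:,:,::-1],(768,576),interpolation=cv2.INTER_CUBIC));print(w["K"],ray(w,256,192))
E
```

```text
2.8 [0.58183234 0.02129313 0.39119538] [-8.31330280e-02  2.45338413e-01  1.16406803e+00  3.70795452e-04
  1.73279820e+00 -2.75315474e-01]
[[-0.191  0.982 -0.001]
 [ 0.982  0.191  0.   ]
 [ 0.001 -0.    -1.   ]]
[[338.99832855   0.         256.15511193]
 [  0.         338.99832855 187.05818819]
 [  0.           0.           1.        ]] (array([0.56844772, 0.09309851, 0.53282486]), array([ 0.05534811, -0.29294435, -0.95463758]))
```

View pics/w1.png

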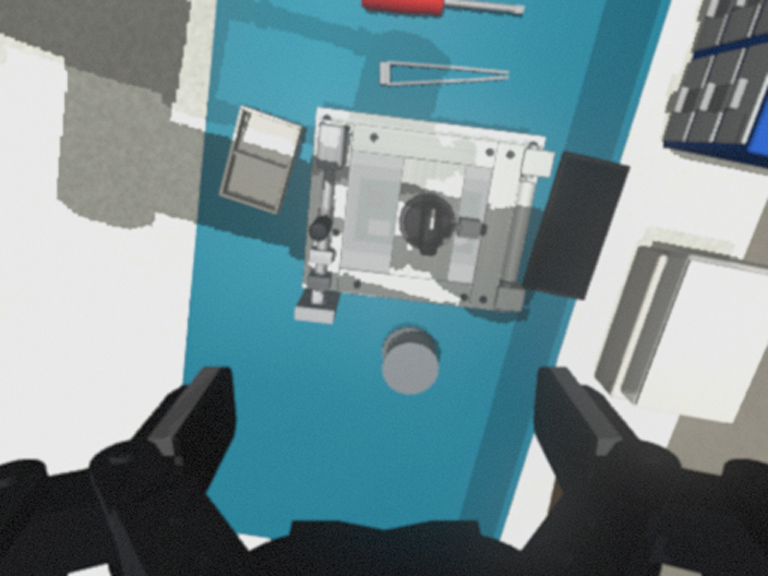

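The wrist view shows the deck with corners near (316,108), (545,137) and (525,312). The knob is at (430,220) and the post top at (320,229). The bar runs almost vertically in the image. I'll zoom in on this.

```bash
python3 - <<'E'
import pickle,cv2
s,w=pickle.load(open("w1.pkl","rb"))
# native crop 192..372 x 64..216, 4x
cv2.imwrite("pics/w1c.png",cv2.resize(w["img"][66:216,190:374,::-1],None,fx=4,fy=4,interpolation=cv2.INTER_CUBIC))
E
```

```text
(no output)
```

View pics/w1c.png

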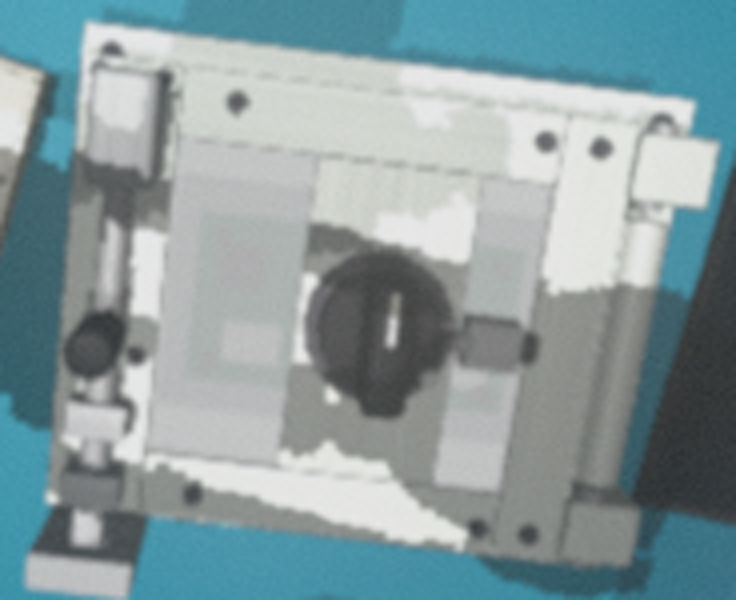

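```bash
python3 - <<'E'
import pickle
from h import *
s,w=pickle.load(open("w1.pkl","rb"))
p=lambda u,v,z: onz(w,190+(u-1.5)/4,66+(v-1.5)/4,z)
TL,TR,BL=[p(*q,.056) for q in((85,24),(697,100),(48,503))]
c=(TR+BL)/2
ex=TR-TL;ey=TL-BL
print("size",np.linalg.norm(ex),np.linalg.norm(ey),"yaw",np.arctan2(ex[1],ex[0]),np.arctan2(-ey[0],ey[1]),"c",c)
yaw=np.arctan2(ex[1],ex[0]);Rz=np.array([[np.cos(yaw),-np.sin(yaw)],[np.sin(yaw),np.cos(yaw)]])
for n,q in dict(knob=(5,0),latch=(-84,-10),keeper=(-84,-90),hinge=(88,0)).items(): print(n,c[:2]+Rz@np.array(q)/1000)
print("post meas",p(92,346,.141))
a,b=p(397,293,.13),p(391,347,.13);print("ptr",a,b,"bar yaw",np.arctan2(-(a-b)[0],(a-b)[1]))
E
```

```text
size 0.20747502892377184 0.1682847360620822 yaw 0.07416396008685934 0.07288164344382432 c [0.6146214  0.02403424 0.056     ]
knob [0.61960766 0.02440472]
latch [0.53159327 0.00783767]
keeper [ 0.53752095 -0.07194242]
hinge [0.7023795  0.03055469]
post meas [0.5320412  0.01114326 0.141     ]
ptr [0.61756854 0.04191509 0.13      ] [0.61933339 0.02570308 0.13      ] bar yaw 0.10843357305553461
```

>>> apply_moves:
  travel:
    - [-2, 19, 0]
    - [-2, 19, 0]
    - [0, 0, 26]
    - [0, 0, 30]
    - [0, 0, 30]
    - [0, 0, 30]
    - [0, 0, 30]
    - [0, 0, 30]
    - [0, 0, 30]
    - [0, 0, 24]
    - [0, 0, 0]
    - [0, 0, 0]
  spin: [0, 0, 0.084, 0, 0, 0, 0, 0, 0, 0, 0, 0]
  jaw: 1

```text
clock: 4.05
eef_pos: [0.6208, 0.0237, 0.1615]
ee_rot: [-0.0, 0.669, 0.743, -0.0]
wrist_force: [0.2, 0.4, 0.6]
width: 0.0853
grip_force: 0.0
```

```bash
python3 - <<'E'
from bench import env
from h import *
import cv2
s=env.get_state();p,r=toolpose(s);print(s["clock"],p);print(r.as_matrix().round(3))
print("to knob (tool mm)",1000*r.inv().apply(np.array([.6195,.0245,.108])-p))
w=env.camera("wrist");cv2.imwrite("pics/w2.png",w["img"][:,:,::-1])
E
```

```text
4.05 [0.62077099 0.02365534 0.16154277]
[[-0.105  0.994 -0.   ]
 [ 0.994  0.105  0.   ]
 [ 0.    -0.    -1.   ]]
to knob (tool mm) [ 0.96226136 -1.1652008  53.54319259]
```

View pics/w2.png

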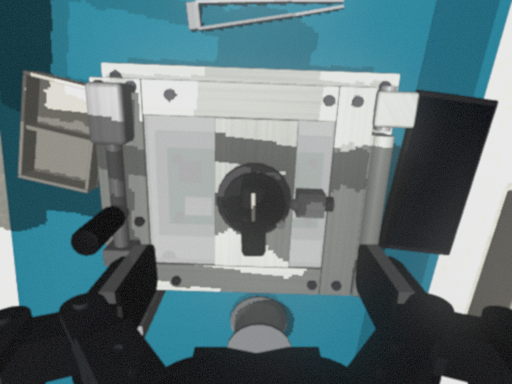

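The bar at (254,222) lies parallel to the pads and midway between the fingers. I'll descend and grip.

>>> apply_moves:
  travel:
    - [0, -1, 20]
    - [0, 0, 18]
    - [0, 0, 10]
    - [0, 0, 5]
    - [0, 0, 0]
  spin: [0, 0, 0, 0, 0]

```text
clock: 4.6
eef_pos: [0.62, 0.0234, 0.1087]
ee_rot: [0.0, 0.669, 0.743, 0.0]
wrist_force: [0.1, 0.5, 1.0]
width: 0.085
grip_force: 0.0
```

>>> apply_moves:
  travel:
    - [0, 0, 0]
    - [0, 0, 0]
    - [0, 0, 0]
    - [0, 0, 0]
    - [0, 0, 0]
    - [0, 0, 0]
    - [0, 0, 0]
    - [0, 0, 0]
    - [0, 0, 0]
    - [0, 0, 0]
    - [0, 0, 0]
    - [0, 0, 0]
  spin: [0, 0, 0, 0, 0, 0, 0, 0, 0, 0, 0, 0]
  jaw: 0
  grip_force: 40

```text
clock: 5.8
eef_pos: [0.6191, 0.0233, 0.1087]
ee_rot: [-0.0, 0.669, 0.743, -0.0]
wrist_force: [-2.4, -0.5, 5.3]
width: 0.0134
grip_force: 42.5
```

>>> apply_moves:
  travel:
    - [0, 0, 0]
    - [0, 0, 0]
    - [0, 0, 0]
    - [0, 0, 0]
    - [0, 0, 0]
    - [0, 0, 0]
    - [0, 0, 0]
    - [0, 0, 0]
    - [0, 0, 0]
    - [0, 0, 0]
    - [0, 0, 0]
    - [0, 0, 0]
    - [0, 0, 0]
  spin: [-0.08, -0.08, -0.08, -0.08, -0.08, -0.08, -0.08, -0.08, -0.08, -0.08, -0.08, -0.06, 0]

```text
clock: 7.1
eef_pos: [0.6191, 0.0233, 0.1087]
ee_rot: [-0.0, 0.26, 0.966, -0.0]
wrist_force: [-3.9, -0.1, 5.4]
width: 0.0129
grip_force: 42.5
```

```bash
python3 - <<'E'
from bench import env
from h import *
import cv2
s=env.get_state();p,r=toolpose(s);m=r.as_matrix();print(s["clock"],p,s["wrist_force"],s["moment"],s["width"],"yaw y",np.arctan2(m[1,1],m[0,1]), s["joint_pos"])
E
```

```text
7.1 [0.61910435 0.0233199  0.10870585] [-3.92783704 -0.1243664   5.42315245] [-0.05887277  0.57963477  0.05810566] 0.012865293744798839 yaw y 1.0449576840642147 [-7.45869017e-02  4.29319459e-01  1.58750813e+00 -3.24231905e-05
  1.12562928e+00 -1.11953046e+00]
```

>>> apply_moves:
  travel:
    - [0, 0, 0]
    - [0, 0, 0]
    - [0, 0, 0]
    - [0, 0, 0]
    - [0, 0, 0]
    - [0, 0, 0]
    - [0, 0, -20]
    - [0, 0, -25]
    - [0, 0, -25]
    - [23, -18.5, 0]
    - [23, -18.5, 0]
    - [23, -18.5, 0]
    - [0, 0, 0]
    - [0, 0, 0]
    - [0, 0, 0]
    - [0, 0, 0]
    - [0, 0, 0]
    - [0, 0, 0]
  spin: [0, 0, 0, 0, 0, 0, 0, 0, 0, 0, 0, 0, -0.12, -0.12, -0.12, -0.12, -0.12, 0]
  jaw: 0.8

```text
clock: 8.9
eef_pos: [0.5321, 0.01, 0.1784]
ee_rot: [0.0, -0.036, 0.999, 0.0]
wrist_force: [-1.0, -0.5, -0.4]
width: 0.0682
grip_force: 0.0
```

```bash
python3 - <<'E'
from bench import env
from h import *
import cv2,pickle
s=env.get_state();p,r=toolpose(s);m=r.as_matrix();print(s["clock"],p,"yaw y",np.arctan2(m[1,1],m[0,1]),s["joint_pos"],s["wrist_force"],s["width"])
print("to post (tool mm)",1000*r.inv().apply(np.array([.5318,.0095,.115])-p))
w=env.camera("wrist");pickle.dump((s,w),open("w3.pkl","wb"));cv2.imwrite("pics/w3.png",cv2.resize(w["img"][:,:,::-1],(768,576),interpolation=cv2.INTER_CUBIC))
print(proj(w,[[.5318,.0095,.141],[.5318,.0095,.13]])*1.5)
E
```

```text
8.9 [0.53212778 0.01004857 0.17839122] yaw y 1.6437043552821509 [-1.11942608e-01  2.47827071e-01  1.68162645e+00  8.53135991e-05
  1.21184571e+00 -1.75567692e+00] [-0.98765681 -0.51542267 -0.42045586] 0.06824132066176426
to post (tool mm) [ 0.3860824  -0.52479307 63.39109639]
[[380.7998412  327.76981254]
 [380.99358547 317.46771656]]
```

View pics/w3.png

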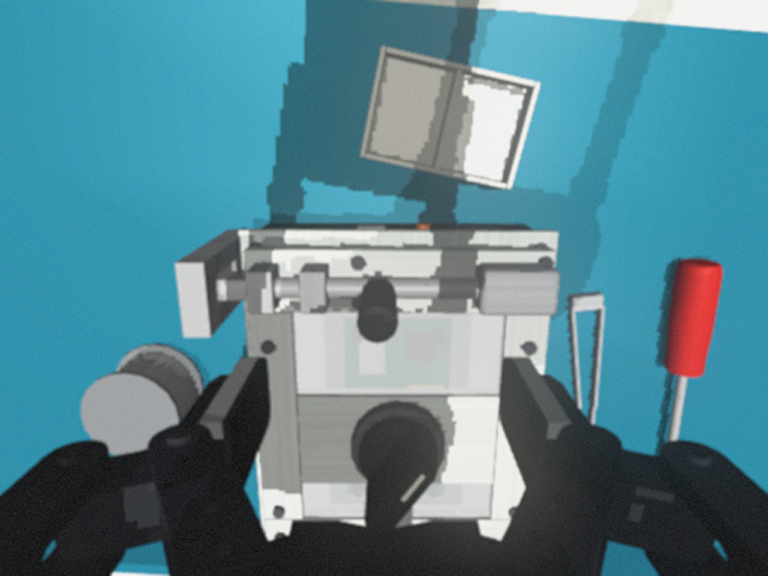

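The knob's pointer now runs from (402,500) to (424,475), so it has turned to the released side. The post top is at (377,325), within about 2 mm of the prediction. I'll descend and grip it.

>>> apply_moves:
  travel:
    - [0, -1.5, 18]
    - [0, 0, 20]
    - [0, 0, 15]
    - [0, 0, 7]
    - [0, 0, 3]
    - [0, 0, 0]
  spin: [0, 0, 0, 0, 0, 0]

```text
clock: 9.55
eef_pos: [0.5324, 0.0086, 0.1154]
ee_rot: [0.0, -0.036, 0.999, 0.0]
wrist_force: [-0.2, -0.6, -0.5]
width: 0.0681
grip_force: 0.0
```

>>> apply_moves:
  travel:
    - [0, 0, 0]
    - [0, 0, 0]
    - [0, 0, 0]
    - [0, 0, 0]
    - [0, 0, 0]
    - [0, 0, 0]
    - [0, 0, 0]
    - [0, 0, 0]
    - [0, 0, 0]
    - [0, 0, 0]
    - [0, 0, 0]
  spin: [0, 0, 0, 0, 0, 0, 0, 0, 0, 0, 0]
  jaw: 0
  grip_force: 50

```text
clock: 10.65
eef_pos: [0.5326, 0.0078, 0.1159]
ee_rot: [0.001, -0.037, 0.999, -0.001]
wrist_force: [-0.9, -4.6, 5.9]
width: 0.0143
grip_force: 48.8
```

>>> apply_moves:
  travel:
    - [0, 3, 0]
    - [0, 3, 0]
    - [0, 3, 0]
    - [0, 3, 0]
    - [0, 3, 0]
    - [0, 1, 0]
    - [0, 0, 0]
    - [0, 0, 0]
  spin: [0, 0, 0, 0, 0, 0, 0, 0]

```text
clock: 11.45
eef_pos: [0.5316, 0.0222, 0.1159]
ee_rot: [0.001, -0.037, 0.999, -0.002]
wrist_force: [-0.6, -9.6, 5.7]
width: 0.0147
grip_force: 49.0
```

```bash
python3 - <<'E'
from bench import env
from h import *
s=env.get_state();p,r=toolpose(s);print(s["clock"],p,s["wrist_force"],s["moment"],s["width"])
# arc increments: pivot = grasp point, tool x=-jigx , z down
g=np.array([-172,55.]) 
for th in np.arange(0,.561,.04):
    c,sn=np.cos(th),np.sin(th);print(round(th,2),(g[0]*c+g[1]*sn-g[0]).round(1),(-g[0]*sn+g[1]*c-g[1]).round(1))
E
```

```text
11.45 [0.53161507 0.02223189 0.11594522] [-0.56705248 -9.63751362  5.69479404] [-1.45992335  0.11511249  0.04070174] 0.01466483204584045
0.0 0.0 0.0
0.04 2.3 6.8
0.08 4.9 13.6
0.12 7.8 20.2
0.16 11.0 26.7
0.2 14.4 33.1
0.24 18.0 39.3
0.28 21.9 45.4
0.32 26.0 51.3
0.36 30.4 57.1
0.4 35.0 62.6
0.44 39.8 68.0
0.48 44.8 73.2
0.52 50.1 78.2
0.56 55.5 83.0
```

>>> apply_moves:
  travel:
    - [-1.1, 0, -3.4]
    - [-1.2, 0, -3.4]
    - [-1.3, 0, -3.4]
    - [-1.3, 0, -3.4]
    - [-1.4, 0, -3.3]
    - [-1.5, 0, -3.3]
    - [-1.6, 0, -3.3]
    - [-1.6, 0, -3.2]
    - [0, 0, 0]
    - [0, 0, 0]
  spin: [0, 0, 0, 0, 0, 0, 0, 0, 0, 0]

```text
clock: 12.45
eef_pos: [0.5399, 0.0228, 0.1398]
ee_rot: [-0.003, -0.037, 0.999, -0.002]
wrist_force: [-0.4, -8.9, -6.1]
width: 0.0144
grip_force: 48.8
```

```bash
python3 - <<'E'
from bench import env
from h import *
import cv2,pickle
s=env.get_state();p,r=toolpose(s);print(s["clock"],p,s["wrist_force"],s["moment"],s["width"])
w=env.camera("wrist");pickle.dump((s,w),open("w4.pkl","wb"));cv2.imwrite("pics/w4.png",cv2.resize(w["img"][:,:,::-1],(768,576),interpolation=cv2.INTER_CUBIC))
E
```

```text
12.45 [0.5399059  0.02283334 0.13975669] [-0.38269175 -8.93155159 -6.08730939] [-1.55329886  0.33997609  0.02112936] 0.014418779062443269
```

View pics/w4.png

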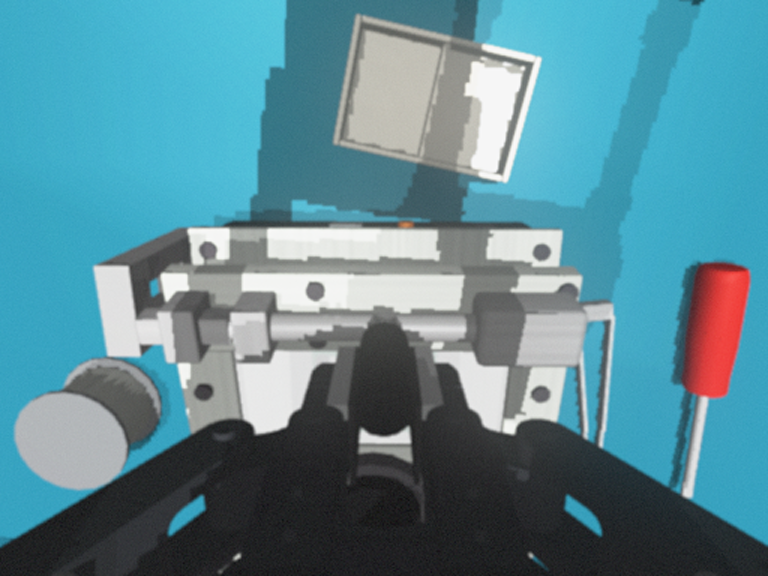

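The lid rail has risen off the deck at (300,270), and the post at (383,370) is firmly in the fingers. I'll lift on along the arc.

>>> apply_moves:
  travel:
    - [-2.7, 0, -5.2]
    - [-2.8, 0, -5.1]
    - [-2.9, 0, -5]
    - [-3, 0, -4.9]
    - [-3.1, 0, -4.8]
    - [-3.2, 0, -4.6]
    - [-3.4, 0, -4.5]
    - [-3.5, 0, -4.4]
    - [-3.6, 0, -4.3]
    - [-3.8, 0, -4.2]
    - [-3.9, 0, -4.1]
    - [-4, 0, -4]
    - [0, 0, 0]
    - [0, 0, 0]
    - [0, 0, 0]
  spin: [0, 0, 0, 0, 0, 0, 0, 0, 0, 0, 0, 0, 0, 0, 0]

```text
clock: 14.0
eef_pos: [0.58, 0.0254, 0.1945]
ee_rot: [-0.003, -0.036, 0.999, -0.002]
wrist_force: [0.0, -9.7, -6.3]
width: 0.0138
grip_force: 48.8
```

```bash
python3 - <<'E'
from bench import env
from h import *
import cv2,pickle
s=env.get_state();p,r=toolpose(s);print(s["clock"],p,s["wrist_force"],s["moment"],s["width"])
g=p-r.apply([0,0,.019])
yaw=.0735;d=g[:2]-np.array([.7024,.0306]);x=d@[np.cos(yaw),np.sin(yaw)];z=g[2]-.079
print("angle est",np.arctan2(z,-x)-np.arctan2(.055,.172),"radius",np.hypot(x,z))
w=env.camera("wrist");pickle.dump((s,w),open("w5.pkl","wb"))
t=env.camera("scene");pickle.dump(t,open("s5.pkl","wb"))
cv2.imwrite("pics/w5.png",np.hstack([cv2.resize(w["img"][:,:,::-1],(400,300)),cv2.resize(t["img"][130:260,190:320,::-1],(300,300),interpolation=cv2.INTER_CUBIC)]))
E
```

```text
14.0 [0.57997941 0.02539795 0.19448464] [ 0.04711287 -9.74850024 -6.28383553] [-1.4563074   0.24516974  0.01135448] 0.013764270824667281
angle est 0.523117123467951 radius 0.18181144706845598
```

View pics/w5.png

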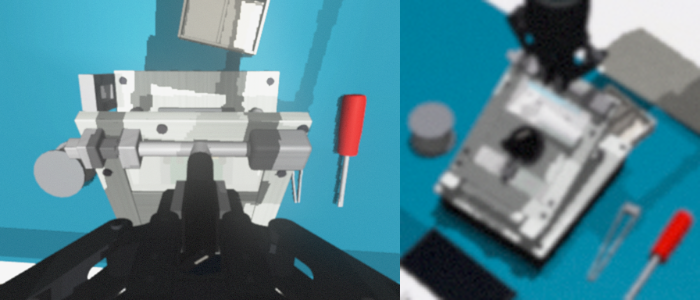

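The lid stands well open: its front rail corners are near (78,113) and (311,116) in the left picture. Spool, tweezers, driver and tray look undisturbed. I'll check the angle against those corners, and that it holds steady.

>>> apply_moves:
  travel:
    - [0, 0, 0]
    - [0, 0, 0]
    - [0, 0, 0]
    - [0, 0, 0]
    - [0, 0, 0]
    - [0, 0, 0]
    - [0, 0, 0]
    - [0, 0, 0]
  spin: [0, 0, 0, 0, 0, 0, 0, 0]

```text
clock: 14.9
eef_pos: [0.58, 0.0254, 0.1945]
ee_rot: [-0.003, -0.037, 0.999, -0.002]
wrist_force: [-0.4, -10.0, -6.6]
width: 0.0142
grip_force: 48.8
```

```bash
python3 - <<'E'
from bench import env
from h import *
import cv2,pickle
s,w=pickle.load(open("w5.pkl","rb"))
yaw=.0735;ex=np.array([np.cos(yaw),np.sin(yaw),0]);ey=np.array([-ex[1],ex[0],0]);h=np.array([.7024,.0306,.079])
def L(x,y,z,t):return h+ex*(x*np.cos(t)+z*np.sin(t))+ey*y+np.array([0,0,-x*np.sin(t)+z*np.cos(t)])
for t in(.45,.5,.52,.55,.6):print(t,(proj(w,[L(-.188,-.075,.005,t),L(-.188,.075,.005,t)])*400/512).round(0).tolist())
s=env.get_state();print(s["clock"],s["eef_pos"],s["wrist_force"],s["width"])
w=env.camera("wrist")
cv2.imwrite("pics/w6.png",np.vstack([cv2.resize(w["img"][120:200,80:420,::-1],None,fx=2,fy=2)]))
b=pickle.load(open("w5.pkl","rb"))[1];print("image drift",np.abs(w["img"].astype(int)-b["img"]).mean())
c=pickle.load(open("s5.pkl","rb"))
k=proj(c,[L(-.083,0,.05,.523)])[0];print(k)
x,y=k.astype(int);cv2.imwrite("pics/k6.png",cv2.resize(c["img"][y-30:y+30,x-40:x+40,::-1],(640,480),interpolation=cv2.INTER_CUBIC))
E
```

```text
0.45 [[78.0, 112.0], [309.0, 112.0]]
0.5 [[73.0, 121.0], [313.0, 121.0]]
0.52 [[71.0, 125.0], [315.0, 125.0]]
0.55 [[68.0, 132.0], [318.0, 132.0]]
0.6 [[63.0, 144.0], [322.0, 144.0]]
14.9 [0.57996282 0.02539586 0.19448426] [-0.44897245 -9.97978267 -6.6039439 ] 0.014220094690787416
image drift 2.0944315592447915
[239.3707274  189.70361294]
```

View pics/k6.png

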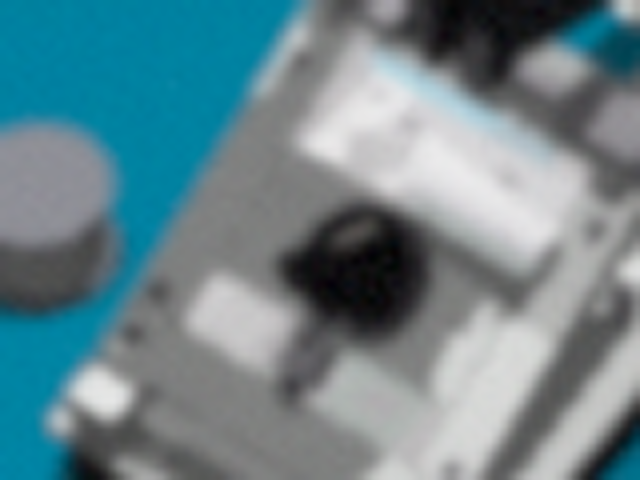

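```bash
python3 - <<'E'
from h import *
import pickle
s,w=pickle.load(open("w5.pkl","rb"))
yaw=.0735;ex=np.array([np.cos(yaw),np.sin(yaw),0]);ey=np.array([-ex[1],ex[0],0]);h=np.array([.7024,.0306,.079])
def L(x,y,z,t):return h+ex*(x*np.cos(t)+z*np.sin(t))+ey*y+np.array([0,0,-x*np.sin(t)+z*np.cos(t)])
for t in(.45,.48,.5,.52,.55):print(t,proj(w,[L(-.188,-.075,.005,t),L(-.188,-.075,-.005,t),L(-.188,.075,.005,t),L(-.188,.075,-.005,t)]).round(1).tolist())
g=cv2.GaussianBlur(cv2.cvtColor(w["img"],cv2.COLOR_RGB2GRAY),(0,0),.6).astype(int)
for u in(104,250,385): print(u,list(zip(range(134,172),g[134:172,u-2:u+3].mean(1).astype(int).tolist())))
hsv=cv2.cvtColor(w["img"],cv2.COLOR_RGB2HSV);m=hsv[:,:,1]>110
for v in(146,150,154,158): 
    r=np.where(~m[v])[0]; print(v,[ (a[0],a[-1]) for a in np.split(r,np.where(np.diff(r)>2)[0]+1) if len(a)>4])
E
```

```text
0.45 [[99.8, 143.2], [106.3, 132.5], [395.6, 143.2], [389.9, 132.4]]
0.48 [[96.0, 150.1], [102.7, 138.3], [398.9, 150.1], [393.1, 138.3]]
0.5 [[93.4, 155.0], [100.2, 142.5], [401.1, 155.1], [395.2, 142.5]]
0.52 [[90.8, 160.2], [97.6, 147.0], [403.4, 160.3], [397.4, 147.0]]
0.55 [[86.8, 168.6], [93.8, 154.2], [406.9, 168.7], [400.8, 154.3]]
104 [(134, 179), (135, 177), (136, 174), (137, 172), (138, 170), (139, 168), (140, 165), (141, 167), (142, 184), (143, 200), (144, 202), (145, 202), (146, 204), (147, 206), (148, 208), (149, 209), (150, 210), (151, 213), (152, 222), (153, 234), (154, 239), (155, 236), (156, 233), (157, 232), (158, 231), (159, 231), (160, 231), (161, 231), (162, 231), (163, 231), (164, 232), (165, 230), (166, 227), (167, 225), (168, 221), (169, 215), (170, 207), (171, 195)]
250 [(134, 231), (135, 231), (136, 225), (137, 197), (138, 160), (139, 158), (140, 167), (141, 168), (142, 167), (143, 180), (144, 197), (145, 205), (146, 207), (147, 208), (148, 209), (149, 210), (150, 210), (151, 206), (152, 206), (153, 216), (154, 229), (155, 231), (156, 226), (157, 221), (158, 219), (159, 218), (160, 214), (161, 210), (162, 210), (163, 210), (164, 210), (165, 209), (166, 209), (167, 208), (168, 208), (169, 208), (170, 208), (171, 209)]
385 [(134, 132), (135, 132), (136, 131), (137, 132), (138, 132), (139, 132), (140, 132), (141, 132), (142, 142), (143, 166), (144, 188), (145, 196), (146, 197), (147, 197), (148, 197), (149, 199), (150, 202), (151, 204), (152, 205), (153, 212), (154, 225), (155, 235), (156, 234), (157, 229), (158, 222), (159, 197), (160, 153), (161, 114), (162, 96), (163, 92), (164, 93), (165, 104), (166, 125), (167, 144), (168, 152), (169, 156), (170, 155), (171, 155)]
146 [(np.int64(99), np.int64(395))]
150 [(np.int64(97), np.int64(397))]
154 [(np.int64(95), np.int64(399))]
158 [(np.int64(96), np.int64(398))]
```

The two front edges of the lid, at rows 142.5 and 154, give 0.498 rad. I'll add a small lift to reach 30°.

>>> apply_moves:
  travel:
    - [-1.6, 0, -1.5]
    - [-1.6, 0, -1.5]
    - [0, 0, 0]
    - [0, 0, 0]
    - [0, 0, 0]
    - [0, 0, 0]
    - [0, 0, 0]
    - [0, 0, 0]
  spin: [0, 0, 0, 0, 0, 0, 0, 0]

```text
clock: 15.75
eef_pos: [0.5825, 0.0256, 0.1971]
ee_rot: [-0.004, -0.036, 0.999, -0.002]
wrist_force: [-1.3, -8.7, -6.9]
width: 0.0143
grip_force: 48.8
```

```bash
python3 - <<'E'
from bench import env
from h import *
s=env.get_state();w=env.camera("wrist")
print(s["clock"],s["eef_pos"],s["wrist_force"],s["grip_force"],np.abs(s["joint_vel"]).max())
yaw=.0735;ex=np.array([np.cos(yaw),np.sin(yaw),0]);ey=np.array([-ex[1],ex[0],0]);h=np.array([.7024,.0306,.079])
def L(x,y,z,t):return h+ex*(x*np.cos(t)+z*np.sin(t))+ey*y+np.array([0,0,-x*np.sin(t)+z*np.cos(t)])
for t in(.5,.52,.54):print(t,proj(w,[L(-.188,0,.005,t),L(-.188,0,-.005,t)])[:,1].round(1))
g=cv2.GaussianBlur(cv2.cvtColor(w["img"],cv2.COLOR_RGB2GRAY),(0,0),.6).astype(int)
print(list(zip(range(136,166),g[136:166,383:388].mean(1).astype(int).tolist())))
E
```

```text
15.75 [0.58250882 0.02555827 0.1970667 ] [-1.31969784 -8.74430633 -6.92855971] 48.764639496803284 0.0015032983506177659
0.5 [149.  136.9]
0.52 [154.1 141.2]
0.54 [159.4 145.8]
[(136, 131), (137, 132), (138, 131), (139, 131), (140, 129), (141, 138), (142, 169), (143, 195), (144, 201), (145, 200), (146, 199), (147, 200), (148, 202), (149, 205), (150, 207), (151, 207), (152, 212), (153, 224), (154, 233), (155, 233), (156, 229), (157, 222), (158, 202), (159, 162), (160, 124), (161, 101), (162, 93), (163, 96), (164, 106), (165, 126)]
```

About 0.52 rad, and steady. I'm handing it in.

```bash
python3 -c "
from bench import env
print(env.hand_in())"
```

```text
the job is handed in; nothing more can be done
None
```

The job is handed in: the knob is turned to about 0.97 rad (released), the latch was pulled from its keeper, and the fingers hold the lid still at about 30° (0.52 rad measured), with nothing near the jig seen to have moved; no verdict came back.

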